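# Select the full stroke on a bench post press and set a binding post

### The arm

A 6-joint arm with a two-finger parallel gripper is mounted at the origin on a cart in front of the work surface, level with it; the furniture and walls round the work are solid. World frame = base frame: x ahead of the robot, y to its left, z up, the work surface at z = 0. Lengths are in m, angles in rad, forces in N, time in s.
With the tool pointing down it reaches from about 0.375 to 0.9 m from the base axis. Payload 3.1 kg.
Tool frame: the origin (TCP) lies at the very end of the fingers, on their centre line; the grasp point (between the pads) lies 19 mm behind it; z points along the fingers, y is the line along which they close (so a half turn about z gives the same grasp; the last joint's range is limited). The gripper opens to 87 mm and grips with 3 to 60 N. Pads are 19 mm wide; open, the fingers measure 117 mm over their backs; the gripper's body (75 mm by 190 mm) begins 51 mm behind the grasp point.
Start: joints at [0.983, 0.527, 1.433, -0, 1.181, -0.178], TCP at [0.249, 0.573, 0.193] pointing down, gripper open.
Joint ranges: [-3.08, 3.08], [-0.75, 2.2], [0.22, 2.44], [-1.43, 4.57], [0, 2.65], [-2.85, 2.85]. Speed limits (rad/s): [2.79, 2.79, 3.14, 3.14, 3.14, 3.14].

### API

Orientations are given as a unit quaternion [x, y, z, w].
In Python, from rig import status, viewer, robot gives the robot as it stands.
- The arm moves only by the tool arm_command, never from a script. Its arguments are lists of equal length, an entry for each row: "delta_rot": the turn, a rotation vector about the tool's x, y, z in degrees, a list of three; "delta_pos": the shift along the tool's x, y, z in m, a list of three; "gripper": the closure, from -1 (fully open) to 1 (shut). In form: {"delta_rot": [[rx, ry, rz], ...], "delta_pos": [[dx, dy, dz], ...], "gripper": [gripper, ...]}. A call has 1 to 12 rows; each row is the pose to reach, as a shift and turn from the pose commanded when the call began, along the tool's axes at that moment; what a row does not reach only later rows make up. A row lasts 1/12 s, in which the tool goes at most 41.7 mm and 7.16 degrees, less where a joint would pass 70% of its speed; a pose out of reach is approached as far as the arm can. A call with a gripper value outside its range is refused whole. The fingers move at their own pace and stop on an object; "grip_force" is the grip in N (left out, the last holds). Time passes only in rows, so rows that repeat a pose let the fingers close. It gives the time, the measured TCP pose, the force, the opening and the grip force at its end, in the units of the state.
- status.get_obs(): the state, without advancing time (a new reading comes with each control period).
- viewer.camera(name): name is "scene" or "side" or "wrist"; returns a dict with "pixels" (420x560x3 uint8, blue, green, red), "fx", "fy", "cx", "cy" (pixels), "pose" (4x4, takes a point from camera to world coordinates); the wrist camera has in their place "mount" (4x4, takes a point from camera to tool coordinates, whose origin is the TCP and whose axes are the flange's). Camera axes: x right, y down, z forward; pixel columns grow to the right and rows downward; lengths in m; the calibration is good to about 2 mm. A picture is of the moment at which its call begins: read the wrist's pose just before it. There is no depth.
- robot.hand_in(): hands the job in; it is judged then, once.
The state is a dict: "time": time; "q": joint angles; "joint_velocities": joint speeds; "joint_torque": joint torques, N m; "position": TCP position; "tool_rot": TCP orientation; "ft_force": force on the tool from outside, world axes, zero at the start; "moment": the same for the moment, N m; "grip_width": finger opening in m; "grip_force": force on a finger pad.
Only numpy, scipy, OpenCV 4.12 (cv2) and the standard library are available. Lean on these libraries where they do the work, as an engineer would, in place of code of your own. Each camera call takes 0.05 s, during which the arm holds its last target. There are 200 camera calls.

### The job

Set the binding post that stands proud in the album strip. First turn the press's ridged selector wheel by pushing its ridges one at a time (rolling it up, top away from you, is the short way) until its one wide ridge clicks in between the two pointers; only then push the lever's palm pad down until you feel the lever come firmly up against its stop, without leaning on it much harder than that, and ease it back up under control instead of letting it fly. Leave the wheel set, the lever up, the post home and the things lying about where they are.

Things in the scene. Friction and masses are not known exactly. Their poses are not given: they have to be found in the camera images.
- press: Grey cast bench press, bolted down, 210 x 300 mm on the bench. Origin: on the bench top under it; its x axis points away from its working side, y to its left, z up. Selector wheel on its left (+y), lever on its right (-y) with the pad towards -x. Turned about z by up to 0.2 rad. Points (x, y, z) below are in its frame.
- wheel_centre (a point): Fixed point in the middle of the selector wheel, on its axle (parallel to the press's y); at (0, 125, 140) mm. The wheel stands free between side plates (inner faces 29 mm left and right of this point) that reach 18 mm above the axle, with a brass pointer fin on each up to 47 mm above it; front and back plates stay 33 mm below the axle.
- wheel: Black selector wheel with metal ridges, its axle, detent star and stop turret. Origin at wheel_centre. Drum of radius 38 mm, 50 mm wide; 8 ridges 45 degrees apart, 9 mm thick, tip radius 52 mm. Seven are 20 mm wide along the axle, one 50 mm. Turns either way without end, 8 sprung clicks a turn. In each click ridges rest at 22.5 and 67.5 degrees before and behind straight up.
- wide_ridge (a point): Middle of the outer edge of the wide ridge; turns with the wheel. Set: at x -20, z 188 mm, just in front of the top, in line with the pointers. At the start 2 to 4 clicks of rolling up short of it. A click takes the ridge just in front of the top over to just behind it (x +20); it needs 5 to 10 N on the ridge up to the crest half way, then drops in if nothing bars the next ridge.
- lever (a joint): Lever swing, rad: 0 = up at rest (bar 0.30 rad above level), grows as the pad goes down; a spring drives it back. Wheel set: stop somewhere in 0.67 to 0.77 (bolt setting unseen, to be felt); any other click: stops sooner, post left proud. Force at the pad: 2 to 4 N at first, 6 to 8 N while the post goes down, 10 to 14 N once it is home; then the rigid stop: some 5 to 10 N more is firm.
- lever_hinge (a point): Fixed point on the lever's hinge axis, which is parallel to the press's y axis; at (75, -60, 165) mm.
- lever_pad (a point): Centre of the top face of the lever's flat black palm pad (56 x 92 mm, long way parallel to the hinge), 190 mm from the hinge along the bar and 19 mm above the bar's middle line; moves with the lever, from about 240 mm above the bench at rest to about 100 mm at the stop.
- post (a joint): Depth of the steel binding post under the press's ram, m: 0 = head standing 10 mm proud of the grey strip, 0.010 = home, head down on the strip like the other post at the strip's right end. Moves only when pressed with 15 N.
- stop_bolt: Steel bolt with a square foot on a side lug of the lever (on the wheel's side), which lands on the spoke of the stop turret that the wheel has brought up.
- linen_tape: Bystander, loose; not to be disturbed. Roll of white tape, 66 mm across, 30 mm high, in front of the press. Origin under its centre.
- brass_weight: Bystander, loose; not to be disturbed. Brass weight with a knob, 40 x 60 x 60 mm, left of the press. Origin under its centre.
- needle_tin: Bystander, loose; not to be disturbed. Flat tin, 63 x 94 x 21 mm, left of the press. Origin under its centre.
- thread_spool: Bystander, loose; not to be disturbed. Spool of thread, 41 mm across, 50 mm high, behind the press. Origin under its centre.
- wood_block: Bystander, loose; not to be disturbed. Maple block, 58 x 110 x 21 mm, behind the press. Origin under its centre.
- masking_tape: Bystander, loose; not to be disturbed. Roll of tape, 96 mm across, 24 mm high, on the right. Origin under its centre.
- sanding_block: Bystander, loose; not to be disturbed. Cork block, 56 x 96 x 33 mm, on the right. Origin under its centre.

How it is judged:
By the outcome, as a careful person would: the job done as asked, in the order asked, and still so for the second after the job is handed in, with the robot touching nothing.
It also fails if it takes over 72 s, if anything falls off the work surface, if the arm or the gripper's body presses on something with over 40 N, if the wrist force passes 120 N, or if a joint passes its speed limit or range.

## Working session

There is one attempt and no reset: what is moved stays moved. The work goes in short steps, Python scripts to look and compute and a tool call to move; the robot and the scene stay as the last step left them, time stands still between calls to the robot, and variables do not carry over. Pictures are saved under pics/ and viewed, at most 10 in all, crops included, and the job is handed in when it is done.

Besides the shell and the picture viewer there is one more tool, called after "Call:" as a command line: name --argument value ..., lists and objects as JSON in quotes. arm_command: Moves the arm, as the interface text tells. Its arguments: {"type":"object","properties":{"delta_rot":{"type":"array","items":{"type":"array","items":{"type":"number"}}},"delta_pos":{"type":"array","items":{"type":"array","items":{"type":"number"}}},"gripper":{"type":"array","items":{"type":"number"}},"grip_force":{"type":"number"}},"required":["delta_rot","delta_pos","gripper"]}

```bash
mkdir -p pics
python3 - <<'E'
from rig import status, viewer
import cv2, numpy as np
o=status.get_obs()
for k in o: print(k,np.round(o[k],3))
for n in("scene","side"):
    c=viewer.camera(n); cv2.imwrite(f"pics/{n}0.png",c["pixels"])
    print(n,c["fx"],c["fy"],c["cx"],c["cy"],np.round(c["pose"],4).tolist())
c=viewer.camera("wrist");cv2.imwrite("pics/wrist0.png",c["pixels"]);print(c["fx"],np.round(c["mount"],4).tolist())
E
```

```text
time 0.0
q [ 0.982  0.528  1.434  0.     1.181 -0.178]
joint_velocities [ 0.002  0.002 -0.     0.001  0.    -0.001]
joint_torque [  0.    -44.005 -17.659   0.063   0.058  -0.   ]
position [0.249 0.573 0.192]
tool_rot [ 0.203  0.979 -0.001 -0.   ]
ft_force [-0.136 -0.021 -0.489]
moment [ 0.064  0.049 -0.015]
grip_force 0.0
grip_width 0.087
scene 539.4410513017757 539.4410513017757 280.37771884778914 207.65050117579656 [[-0.616, -0.5497, 0.5643, -0.321], [-0.7875, 0.4127, -0.4577, 0.7824], [0.0187, -0.7263, -0.6871, 1.2787], [0.0, 0.0, 0.0, 1.0]]
side 405.82586244729833 405.82586244729833 282.70102466450106 211.59909759340277 [[0.1188, 0.599, -0.7919, 1.5562], [0.9929, -0.0783, 0.0897, -0.0676], [-0.0082, -0.7969, -0.604, 0.8649], [0.0, 0.0, 0.0, 1.0]]
330.45359185228904 [[0.0002, -0.9607, -0.2775, 0.0771], [1.0, 0.0004, -0.0004, -0.0005], [0.0005, -0.2775, 0.9607, -0.1912], [0.0, 0.0, 0.0, 1.0]]
```

View pics/scene0.png

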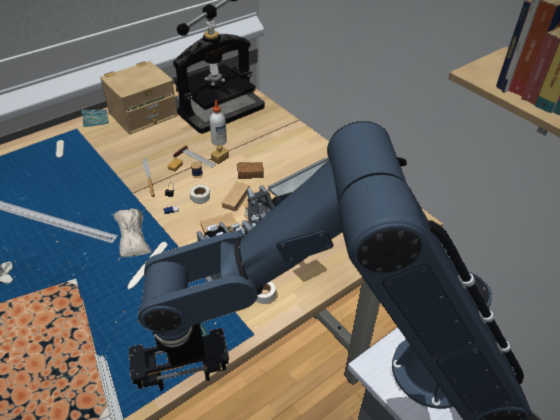

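View pics/side0.png

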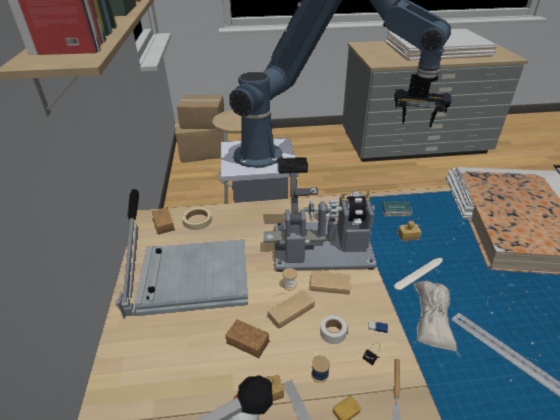

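The arm hides the press in the scene view. The side view shows it from behind: base plate rear edge at about (277..373, 266), pad at (293,165), wheel at (357,205).

```bash
cat > h.py <<'E'
import numpy as np, cv2
from rig import status, viewer
from scipy.spatial.transform import Rotation as R
def cam(n):
    o=status.get_obs(); c=viewer.camera(n)
    if "pose" in c: P=np.array(c["pose"])
    else:
        T=np.eye(4);T[:3,:3]=R.from_quat(o["tool_rot"]).as_matrix();T[:3,3]=o["position"]
        P=T@np.array(c["mount"])
    return c,P
def ray(c,P,u,v):
    d=P[:3,:3]@np.array([(u-c["cx"])/c["fx"],(v-c["cy"])/c["fy"],1.]); return P[:3,3],d
def onz(c,P,u,v,z):
    o,d=ray(c,P,u,v); return o+d*(z-o[2])/d[2]
def proj(c,P,p):
    q=np.linalg.inv(P)@np.append(p,1); return c["fx"]*q[0]/q[2]+c["cx"],c["fy"]*q[1]/q[2]+c["cy"]
def tri(*rs):
    A=np.zeros((3,3));b=np.zeros(3)
    for o,d in rs:
        d=d/np.linalg.norm(d);M=np.eye(3)-np.outer(d,d);A+=M;b+=M@o
    return np.linalg.solve(A,b)
E
python3 - <<'E'
from h import *
c,P=cam("side")
print(onz(c,P,277,266,0),onz(c,P,373,266,0),onz(c,P,293,165,.24),onz(c,P,357,200,.16))
cv2.imwrite("pics/sidec.png",cv2.resize(c["pixels"][140:280,250:400],None,fx=5,fy=4.2,interpolation=cv2.INTER_CUBIC)[:600])
E
```

```text
[0.68825348 0.01186726 0.        ] [7.24725757e-01 2.96675236e-01 1.11022302e-16] [0.51096389 0.08343454 0.24      ] [0.60396921 0.26352452 0.16      ]
```

View pics/sidec.png

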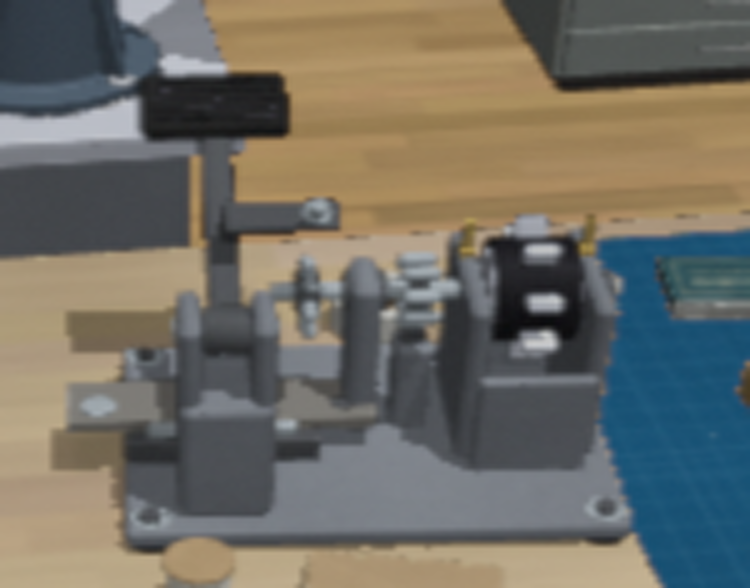

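The wide ridge isn't on the visible rear or top. The press is near (0.62, 0.14) and turned about -0.13 rad. I'll move the wrist camera over it.

Call:
arm_command --delta_rot '[[0,0,-4],[0,0,-8],[0,0,-12],[0,0,-16],[0,0,-16],[0,0,-16],[0,0,-16],[0,0,-16],[0,0,-16],[0,0,-16],[0,0,-16],[0,0,-16]]' --delta_pos '[[0,0,-0.04],[-0.02,-0.01,-0.07],[-0.05,-0.03,-0.1],[-0.08,-0.05,-0.13],[-0.11,-0.075,-0.15],[-0.14,-0.1,-0.16],[-0.17,-0.125,-0.18],[-0.2,-0.15,-0.2],[-0.23,-0.18,-0.21],[-0.26,-0.21,-0.21],[-0.29,-0.24,-0.21],[-0.32,-0.265,-0.21]]' --gripper '[1,1,1,1,1,1,1,1,1,1,1,1]'

```text
time: 1.2
position: [0.4305, 0.2144, 0.404]
tool_rot: [0.065, 0.998, 0.0, 0.001]
ft_force: [1.5, 0.3, -0.4]
grip_width: 0.015
grip_force: 0.0
```

Run:
```python
from h import *
c,P=cam("wrist");cv2.imwrite("pics/w1.png",c["pixels"]);np.save("P1.npy",P);print(status.get_obs()["position"],status.get_obs()["tool_rot"])
```

```text
[0.43469741 0.20723938 0.40359226] [ 0.06882134  0.99762039 -0.00355452  0.00213408]
```

View pics/w1.png

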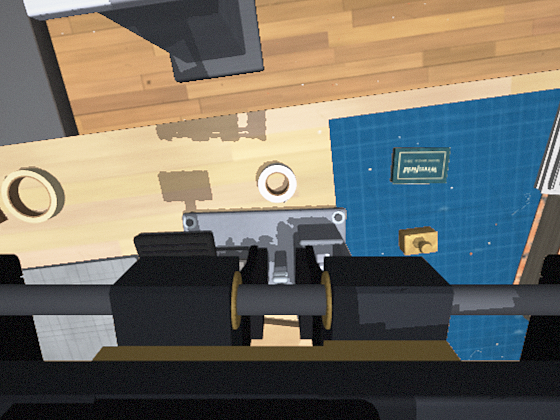

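The wrist image is inverted: the robot is at the top and the press front bolts are at (188,220) and (338,215). The pad edge is at (175,245). The gripper hides everything further forward, so I'll move ahead about 0.2 m.

Call:
arm_command --delta_rot '[[0,0,0],[0,0,0],[0,0,0],[0,0,0],[0,0,0],[0,0,0],[0,0,0],[0,0,0]]' --delta_pos '[[-0.04,0,0],[-0.08,0,0],[-0.12,0,0],[-0.16,0,0],[-0.19,0,0],[-0.21,0,0],[-0.21,0,0],[-0.21,0,0]]' --gripper '[1,1,1,1,1,1,1,1]'

```text
time: 1.92
position: [0.6389, 0.1887, 0.4017]
tool_rot: [0.066, 0.998, -0.0, -0.002]
ft_force: [0.1, 0.5, -0.4]
grip_width: 0.0005
grip_force: 0.0
```

Run:
```python
from h import *
c,P=cam("wrist");cv2.imwrite("pics/w2.png",c["pixels"]);np.save("P2.npy",P)
cv2.imwrite("pics/w2c.png",cv2.resize(c["pixels"][0:300,80:480],None,fx=2,fy=2,interpolation=cv2.INTER_CUBIC))
```

```text
(no output)
```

View pics/w2c.png

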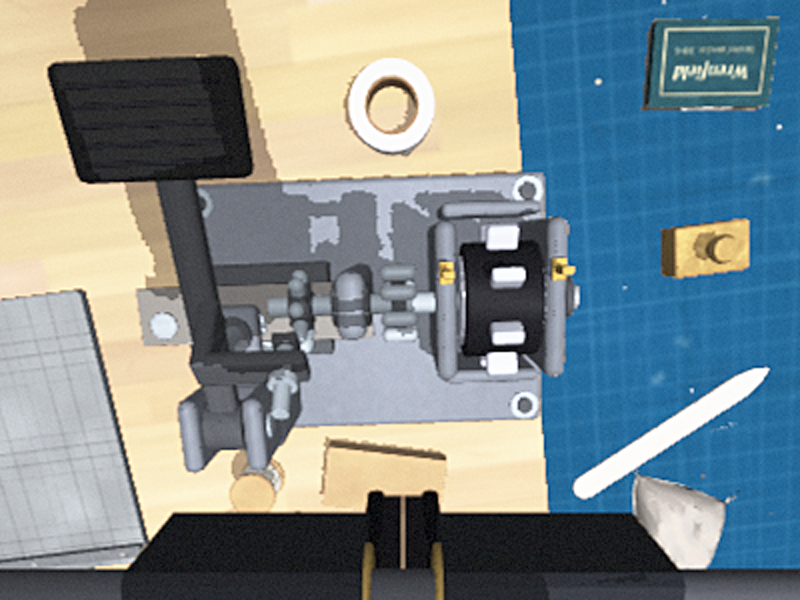

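This view shows the whole press (crop pixels). The pad spans (50..252, 57..183), and the pointers are at (447,271) and (565,269). Four narrow ridges are visible at y=237, 277, 333 and 365, so the wide ridge is further under the front. Next I'll compute positions.

Run:
```python
from h import *
c,P=cam("wrist"); im=c["pixels"]; s,S=cam("side")
f=lambda x,y:(80+x/2,y/2)
W=lambda x,y,z:onz(c,P,*f(x,y),z)
a,b=W(508,277,.188),W(508,333,.188); print("ridges",a,b,"mid",(a+b)/2, np.linalg.norm(a-b))
p1,p2=W(447,271,.187),W(565,269,.187); d=p1-p2; print("ptr",p1,p2,np.linalg.norm(d),"yaw",np.arctan2(p2[1]-p1[1],p2[0]-p1[0])-np.pi/2)
for (w,sv) in(((447,271),(343.4,193)),((565,269),(368,191.2))): print("tri",tri(ray(c,P,*f(*w)),ray(s,S,*sv)))
cs=[W(x,y,.012) for x,y in((527,188),(523,405))]; print("bolts",cs, np.arctan2(*(cs[1]-cs[0])[[1,0]]))
hs=W(204,205,.012); print(np.arctan2(cs[0][1]-hs[1],cs[0][0]-hs[0])-np.pi/2)
pad=[W(x,y,.239) for x,y in((50,65),(238,57),(252,175),(88,183))]; print("pad",np.round(pad,3),np.mean(pad,0))
pt=tri(ray(c,P,*f(152,120)),ray(s,S,293,165)); print("padtri",pt)
# dark blob of pad in both
o=status.get_obs();print(o["position"],R.from_quat(o["tool_rot"]).as_matrix().round(3).tolist())
```

```text
ridges [0.59439549 0.25853999 0.188     ] [0.62796506 0.25563828 0.188     ] mid [0.61118028 0.25708914 0.188     ] 0.03369475026878226
ptr [0.58620291 0.22266562 0.187     ] [0.59423451 0.29300169 0.187     ] 0.07079314805349227 yaw -0.11369651003472381
tri [0.58697802 0.22399669 0.17726653]
tri [0.59491363 0.29555366 0.18244525]
bolts [array([0.53841337, 0.30625468, 0.012     ]), array([0.72365851, 0.28807402, 0.012     ])] -0.0978304470048718
-0.08056840022608713
pad [[0.462 0.04  0.239]
 [0.47  0.131 0.239]
 [0.523 0.127 0.239]
 [0.516 0.044 0.239]] [0.49278962 0.0856856  0.239     ]
padtri [0.49133742 0.08341809 0.22997345]
[0.63746417 0.18946193 0.40370044] [[-0.992, 0.129, -0.001], [0.129, 0.992, 0.0], [0.001, 0.0, -1.0]]
```

Yaw is about -0.10, the wheel centre is at (0.611, 0.257), and the pad centre is at (0.492, 0.085). The given geometry agrees. I'll go to just in front of the upper front ridge, hovering.

Call:
arm_command --delta_rot '[[0,0,-1.7],[0,0,-1.7],[0,0,-1.7],[0,0,-1.7],[0,0,-1.7],[0,0,-1.7],[0,0,-1.7],[0,0,-1.7],[0,0,-1.7],[0,0,-1.7]]' --delta_pos '[[0.03,0.02,0.02],[0.05,0.04,0.05],[0.077,0.063,0.08],[0.077,0.063,0.115],[0.077,0.063,0.15],[0.077,0.063,0.175],[0.077,0.063,0.19],[0.077,0.063,0.194],[0.077,0.063,0.194],[0.077,0.063,0.194]]' --gripper '[1,1,1,1,1,1,1,1,1,1]'

```text
time: 2.9
position: [0.571, 0.2618, 0.211]
tool_rot: [0.05, 0.999, 0.0, 0.001]
ft_force: [-0.3, -0.1, -0.1]
grip_width: 0.0002
grip_force: 0.0
```

Run:
```python
from h import *
o=status.get_obs();print(o["position"],o["ft_force"],R.from_quat(o["tool_rot"]).as_matrix().round(3).tolist())
s,S=cam("side");cv2.imwrite("pics/s2.png",cv2.resize(s["pixels"][130:250,290:410],None,fx=5,fy=5,interpolation=cv2.INTER_CUBIC))
```

```text
[0.57097003 0.26179891 0.21099732] [-0.26204703 -0.09883624 -0.09213134] [[-0.995, 0.1, 0.002], [0.1, 0.995, 0.001], [-0.002, 0.001, -1.0]]
```

View pics/s2.png

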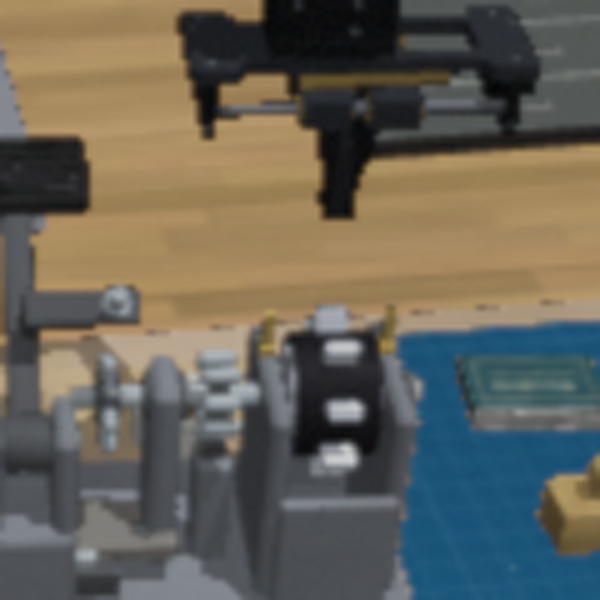

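The fingers hover just in front of the wheel, in line with it: fingertips at (337,215), ridges at (335,320). Next I'll descend and start the push.

Call:
arm_command --delta_rot '[[0,0,0],[0,0,0],[0,0,0],[0,0,0],[0,0,0],[0,0,0],[0,0,0],[0,0,0],[0,0,0],[0,0,0],[0,0,0]]' --delta_pos '[[0,0,0.009],[0,0,0.018],[0,0,0.027],[0,0,0.027],[-0.005,0,0.027],[-0.01,0,0.027],[-0.013,0,0.027],[-0.016,0,0.027],[-0.019,0,0.027],[-0.022,0,0.027],[-0.022,0,0.027]]' --gripper '[1,1,1,1,1,1,1,1,1,1,1]'

```text
time: 3.87
position: [0.5935, 0.259, 0.1825]
tool_rot: [0.051, 0.999, 0.0, 0.001]
ft_force: [0.4, 1.1, -0.6]
grip_width: 0.0006
grip_force: 0.0
```

Call:
arm_command --delta_rot '[[0,0,0],[0,0,0],[0,0,0]]' --delta_pos '[[-0.003,0,0],[-0.006,0,0],[-0.006,0,0]]' --gripper '[1,1,1]'

```text
time: 4.12
position: [0.5992, 0.2585, 0.1824]
tool_rot: [0.051, 0.999, 0.0, 0.0]
ft_force: [0.2, -0.0, -0.0]
grip_width: 0.0004
grip_force: 0.0
```

Run:
```python
from h import *
s,S=cam("side");cv2.imwrite("pics/s3.png",cv2.resize(s["pixels"][150:240,320:410],None,fx=6,fy=6,interpolation=cv2.INTER_CUBIC))
```

```text
(no output)
```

View pics/s3.png

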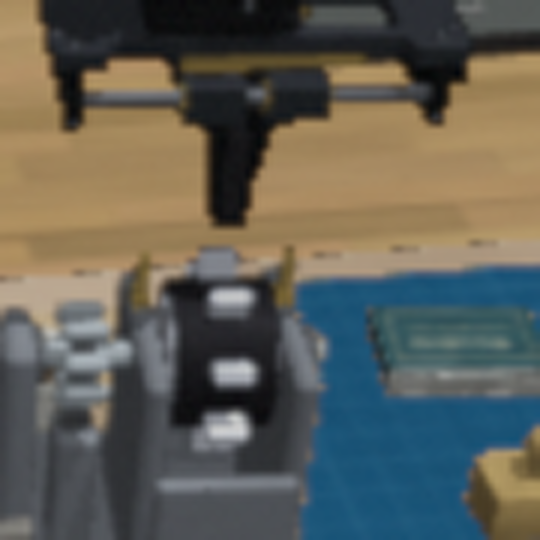

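Run:
```python
from h import *
o=status.get_obs()
s,S=cam("side")
print(o["position"],proj(s,S,o["position"]))
for z in(.14,.188):
  for x,y in((.591,.259),(.631,.255)): print(x,z,proj(s,S,[x,y,z]))
d=np.array([.995,-.0998,0]);w=np.array([.611,.257,.14])
for a in(-22.5,22.5,67.5,112.5):
  r=np.radians(a); print(a,proj(s,S,w+.052*(np.sin(r)*d+np.array([0,0,np.cos(r)]))))
```

```text
[0.59880085 0.25850854 0.18235339] (np.float64(355.6560134704483), np.float64(192.96425176530366))
0.591 0.14 (np.float64(353.7420905896038), np.float64(203.01557957514652))
0.631 0.14 (np.float64(355.90341008829563), np.float64(210.99912086596163))
0.591 0.188 (np.float64(355.3217445221035), np.float64(189.8991770720711))
0.631 0.188 (np.float64(357.5798372886065), np.float64(197.72150199072044))
-22.5 (np.float64(355.3361088604944), np.float64(189.92541538825077))
22.5 (np.float64(357.56771442577815), np.float64(197.66965894341593))
67.5 (np.float64(358.1843709214676), np.float64(211.33466484329944))
112.5 (np.float64(356.77016846306446), np.float64(222.16342272576765))
```

Run:
```python
from h import *
s,S=cam("side"); print(proj(s,S,[.249,.573,.193]))
im=s["pixels"]; print(im[180:200,357].tolist())
c,P=cam("wrist");o=status.get_obs();print(proj(c,P,o["position"]))
cv2.imwrite("pics/w4.png",cv2.resize(c["pixels"][0:300,180:440],None,fx=2,fy=2,interpolation=cv2.INTER_CUBIC))
```

```text
(np.float64(414.39780604071007), np.float64(130.96799921715325))
[[21, 19, 19], [21, 19, 20], [21, 19, 19], [23, 21, 21], [20, 18, 19], [21, 20, 21], [22, 20, 21], [32, 46, 58], [80, 117, 143], [83, 122, 148], [86, 121, 144], [107, 109, 114], [137, 131, 127], [139, 131, 128], [137, 130, 127], [134, 127, 124], [91, 86, 84], [75, 71, 69], [163, 157, 155], [197, 197, 195]]
(np.float64(281.44327159533447), np.float64(245.78841205475794))
```

View pics/w4.png

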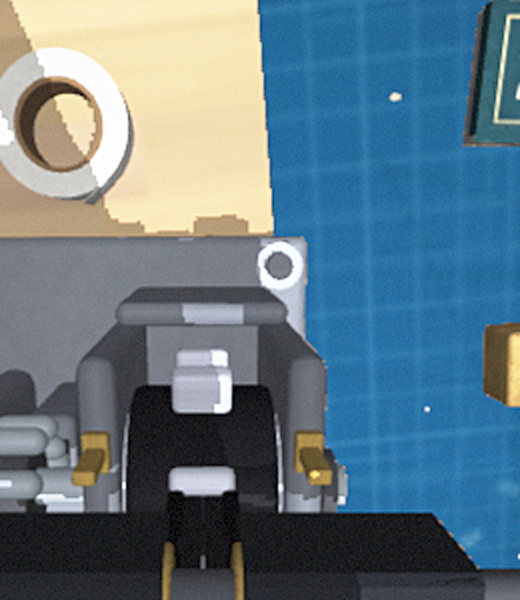

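The wrist view shows the front ridge at (203,480) and the fingertip at (203,492), above and past the ridge with no contact. In both the side and wrist views the visible finger ends about 23 mm short of the stated TCP. I'll retreat, go 20 mm lower and feel for contact.

Call:
arm_command --delta_rot '[[0,0,0],[0,0,0],[0,0,0],[0,0,0],[0,0,0],[0,0,0],[0,0,0],[0,0,0],[0,0,0],[0,0,0]]' --delta_pos '[[0.015,0,-0.01],[0.03,0,-0.01],[0.03,0,0],[0.03,0,0.006],[0.03,0,0.01],[0.03,0,0.014],[0.03,0,0.017],[0.03,0,0.02],[0.03,0,0.02],[0.03,0,0.02]]' --gripper '[1,1,1,1,1,1,1,1,1,1]'

```text
time: 5.15
position: [0.5688, 0.2615, 0.162]
tool_rot: [0.05, 0.999, -0.0, -0.0]
ft_force: [-0.6, 0.3, 0.1]
grip_width: 0.0004
grip_force: 0.0
```

Call:
arm_command --delta_rot '[[0,0,0],[0,0,0],[0,0,0],[0,0,0],[0,0,0]]' --delta_pos '[[-0.004,0,0],[-0.008,0,0],[-0.012,0,0],[-0.015,0,0],[-0.015,0,0]]' --gripper '[1,1,1,1,1]'

```text
time: 5.57
position: [0.5848, 0.2599, 0.1625]
tool_rot: [0.051, 0.999, 0.0, 0.001]
ft_force: [-0.9, -0.2, 0.9]
grip_width: 0.0004
grip_force: 0.0
```

Call:
arm_command --delta_rot '[[0,0,0],[0,0,0],[0,0,0]]' --delta_pos '[[-0.003,0,0],[-0.006,0,0],[-0.006,0,0]]' --gripper '[1,1,1]'

```text
time: 5.82
position: [0.5903, 0.2593, 0.1624]
tool_rot: [0.051, 0.999, 0.0, 0.0]
ft_force: [0.3, -0.6, 0.6]
grip_width: 0.0007
grip_force: 0.0
```

Call:
arm_command --delta_rot '[[0,0,0],[0,0,0],[0,0,0]]' --delta_pos '[[-0.003,0,0],[-0.006,0,0],[-0.006,0,0]]' --gripper '[1,1,1]'

```text
time: 6.07
position: [0.5963, 0.2588, 0.1624]
tool_rot: [0.051, 0.999, 0.0, 0.0]
ft_force: [0.9, -0.0, -0.8]
grip_width: 0.0006
grip_force: 0.0
```

Run:
```python
from h import *
o=status.get_obs();print(o["position"],o["ft_force"])
c,P=cam("wrist");s,S=cam("side")
a=cv2.resize(c["pixels"][100:260,220:350],None,fx=3,fy=3,interpolation=cv2.INTER_CUBIC)
b=cv2.resize(s["pixels"][160:240,330:395],None,fx=6,fy=6,interpolation=cv2.INTER_CUBIC)
cv2.imwrite("pics/ws5.png",np.hstack([a,b]))
```

```text
[0.59630867 0.25876431 0.16240351] [ 0.85308317 -0.03282661 -0.8230898 ]
```

View pics/ws5.png

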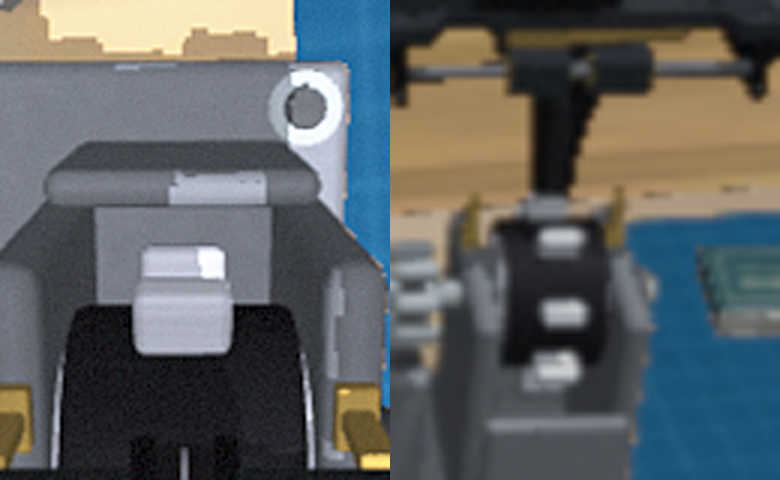

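The fingertip sits just above the front ridge (side crop (552,195) against ridge (547,205)), and the wheel hasn't moved. The fingertip is really about 28 mm above the TCP, so I'll retreat and go 10 mm lower.

Call:
arm_command --delta_rot '[[0,0,0],[0,0,0],[0,0,0],[0,0,0],[0,0,0],[0,0,0],[0,0,0]]' --delta_pos '[[0.014,0,-0.01],[0.028,0,-0.01],[0.028,0,0],[0.028,0,0.004],[0.028,0,0.007],[0.028,0,0.01],[0.028,0,0.01]]' --gripper '[1,1,1,1,1,1,1]'

```text
time: 6.75
position: [0.5677, 0.2613, 0.151]
tool_rot: [0.051, 0.999, -0.0, -0.001]
ft_force: [0.1, 0.4, -0.1]
grip_width: 0.0006
grip_force: 0.0
```

Call:
arm_command --delta_rot '[[0,0,0],[0,0,0],[0,0,0],[0,0,0],[0,0,0]]' --delta_pos '[[-0.004,0,0],[-0.008,0,0],[-0.012,0,0],[-0.015,0,0],[-0.015,0,0]]' --gripper '[1,1,1,1,1]'

```text
time: 7.17
position: [0.5796, 0.2604, 0.1524]
tool_rot: [0.051, 0.999, -0.0, -0.004]
ft_force: [-6.8, 0.5, 3.6]
grip_width: 0.0003
grip_force: 3.5
```

Call:
arm_command --delta_rot '[[0,0,0],[0,0,0],[0,0,0]]' --delta_pos '[[-0.003,0,0],[-0.006,0,0],[-0.006,0,0]]' --gripper '[1,1,1]'

```text
time: 7.42
position: [0.5826, 0.2602, 0.1527]
tool_rot: [0.05, 0.999, -0.0, -0.007]
ft_force: [-12.4, 0.4, 10.5]
grip_width: 0.0007
grip_force: 6.2
```

```bash
cat >> h.py <<'E'
def blobs(im,u0,u1,v0,v1,th):
    g=cv2.cvtColor(im,cv2.COLOR_BGR2GRAY)[v0:v1,u0:u1]
    n,l,st,ce=cv2.connectedComponentsWithStats((g>th).astype(np.uint8))
    return [(round(ce[i][0]+u0,1),round(ce[i][1]+v0,1),int(st[i][2]),int(st[i][3]),int(st[i][4])) for i in range(1,n) if st[i][4]>6]
E
python3 - <<'E'
from h import *
s,S=cam("side"); c,P=cam("wrist")
print(blobs(cv2.imread("pics/side0.png"),347,368,185,232,150)); print(blobs(s["pixels"],347,368,185,232,150))
g=cv2.cvtColor(s["pixels"],cv2.COLOR_BGR2GRAY); print(g[184:204,350:366])
print("wr",blobs(c["pixels"],255,310,150,260,140))
g=cv2.cvtColor(c["pixels"],cv2.COLOR_BGR2GRAY); print(g[214:258:2,262:302:3])
w=cv2.imread("pics/w2.png");g=cv2.cvtColor(w,cv2.COLOR_BGR2GRAY); print(g[240:262:2,262:302:3])
o=status.get_obs();print(o["position"],o["ft_force"],o["moment"])
E
```

```text
[(np.float64(356.1), np.float64(193.5), 6, 4, 21), (np.float64(358.1), np.float64(199.1), 7, 3, 16), (np.float64(358.5), np.float64(211.7), 6, 4, 16), (np.float64(357.7), np.float64(220.8), 6, 4, 19)]
[(np.float64(358.3), np.float64(200.1), 7, 3, 17), (np.float64(358.7), np.float64(212.7), 6, 4, 19), (np.float64(357.8), np.float64(221.6), 6, 5, 18)]
[[146 142 100  46  16  19  18  20  20  14  52 132 146 147 146 146]
 [145 140  86  28  14  18  20  20  20  18  59 127 140 140 138 136]
 [141 136  82  25  12  19  21  21  19  39 103 124 128 128 127 127]
 [129 125  74  22  11  19  20  21  18  45 115 130 131 131 131 131]
 [131 127  75  21  13  19  19  20  14  45 116 129 131 131 130 130]
 [130 125  75  23  15  18  21  20  21  56 113 126 127 127 127 127]
 [128 123  80  35  26  28  30  30  46 104 124 127 127 129 130 131]
 [129 129 121  89  75  77  77  77  83 126 138 140 141 142 142 143]
 [140 141 139 125 131 135 135 134 134 140 142 144 145 148 150 148]
 [145 148 138 125 129 132 132 132 131 133 123 132 138 157 163 155]
 [148 142 130 121 125 128 127 128 128 133 145 151 151 145 141 124]
 [144 131 1
[... 2169 characters left out ...]
3 213 217 213 215 220 216 213 211 214 213 215 216 216]
 [210 224 195 220 212 214 212 214 211 212 226 193 217 219]
 [219  24   1 118 228 221 220 223 221 228  20   0 110 227]
 [225   0  19  24  61  54 100  54  60  65   8  21  24 222]
 [230  13  10  19  14  23  92   7  25  31  22  15   0 220]
 [214   7  16  18  15  20  92   2  22  20   8  17   0 244]
 [194   6  11  18  22  26  93   7  22  27  17  11   0 245]
 [ 96   0   0  27  17  24  89   6  25  24   1   7  11 117]
 [ 19  18   7  15  21  19 104   0  10  13  13  12  16  34]
 [ 26  11   4  24  32   9 102   6  20  18  18  28  17  32]]
[0.58258569 0.26011423 0.15274321] [-12.35549023   1.62433381   8.09621526] [ 0.26274893  2.05909337 -0.05197794]
```

The wheel turned slightly (side blobs moved about 1 px), but the reaction points upward too. I'll find the real fingertip height by lowering onto the drum top between the two upper ridges.

Call:
arm_command --delta_rot '[[0,0,0],[0,0,0],[0,0,0],[0,0,0],[0,0,0],[0,0,0],[0,0,0],[0,0,0],[0,0,0],[0,0,0]]' --delta_pos '[[0.015,0,0],[0.015,0,-0.02],[0.005,0,-0.04],[-0.012,0,-0.04],[-0.023,0,-0.035],[-0.023,0,-0.025],[-0.023,0,-0.018],[-0.023,0,-0.012],[-0.023,0,-0.01],[-0.023,0,-0.01]]' --gripper '[1,1,1,1,1,1,1,1,1,1]'

```text
time: 8.35
position: [0.6097, 0.257, 0.1604]
tool_rot: [0.05, 0.999, -0.001, -0.002]
ft_force: [-0.1, -0.1, -0.0]
grip_width: 0.0006
grip_force: 0.0
```

Call:
arm_command --delta_rot '[[0,0,0],[0,0,0],[0,0,0]]' --delta_pos '[[0,0,0.003],[0,0,0.006],[0,0,0.006]]' --gripper '[1,1,1]'

```text
time: 8.6
position: [0.6109, 0.2572, 0.1558]
tool_rot: [0.05, 0.999, -0.0, -0.0]
ft_force: [0.2, 0.1, -0.4]
grip_width: 0.0002
grip_force: 0.0
```

Call:
arm_command --delta_rot '[[0,0,0],[0,0,0],[0,0,0]]' --delta_pos '[[0,0,0.003],[0,0,0.005],[0,0,0.005]]' --gripper '[1,1,1]'

```text
time: 8.85
position: [0.6122, 0.2573, 0.1516]
tool_rot: [0.05, 0.999, 0.0, 0.001]
ft_force: [1.2, -0.3, 1.1]
grip_width: 0.0004
grip_force: 0.7
```

Call:
arm_command --delta_rot '[[0,0,0],[0,0,0],[0,0,0]]' --delta_pos '[[0,0,0.002],[0,0,0.003],[0,0,0.003]]' --gripper '[1,1,1]'

```text
time: 9.1
position: [0.6129, 0.2573, 0.1494]
tool_rot: [0.05, 0.999, 0.0, 0.002]
ft_force: [2.3, 0.2, 3.8]
grip_width: 0.0003
grip_force: 1.9
```

Run:
```python
from h import *
o=status.get_obs();print(o["position"],o["ft_force"],o["moment"])
s,S=cam("side");print(blobs(s["pixels"],347,368,185,232,150))
```

```text
[0.61290171 0.25731609 0.14938067] [2.26343445 0.23646026 3.83021751] [-0.01642571 -0.32530897  0.01176951]
[(np.float64(358.5), np.float64(211.5), 6, 4, 20), (np.float64(357.8), np.float64(220.8), 6, 4, 20)]
```

The drum or ridge flank touches at TCP z≈.150, so the fingertip lies about 28 mm above the reported TCP and the push height of .152 was right. This time I'll push along the ridge's arc, rising to the top and easing down again.

Call:
arm_command --delta_rot '[[0,0,0],[0,0,0],[0,0,0],[0,0,0],[0,0,0],[0,0,0],[0,0,0]]' --delta_pos '[[0,0,-0.02],[0.005,0,-0.042],[0.025,0,-0.042],[0.042,0,-0.035],[0.042,0,-0.02],[0.042,0,-0.005],[0.042,0,-0.003]]' --gripper '[1,1,1,1,1,1,1]'

```text
time: 9.73
position: [0.566, 0.2609, 0.1483]
tool_rot: [0.05, 0.999, -0.001, -0.004]
ft_force: [-0.5, -0.6, -0.1]
grip_width: 0.0003
grip_force: 0.0
```

Call:
arm_command --delta_rot '[[0,0,0],[0,0,0],[0,0,0],[0,0,0],[0,0,0],[0,0,0]]' --delta_pos '[[-0.004,0,0],[-0.01,0,0],[-0.014,0,-0.001],[-0.018,0,-0.002],[-0.022,0,-0.003],[-0.026,0,-0.004]]' --gripper '[1,1,1,1,1,1]'

```text
time: 10.23
position: [0.5923, 0.2592, 0.1559]
tool_rot: [0.05, 0.999, -0.0, -0.004]
ft_force: [-4.7, 0.4, 3.3]
grip_width: 0.0004
grip_force: 2.6
```

Run:
```python
from h import *
o=status.get_obs();print(o["position"],o["ft_force"],o["moment"])
s,S=cam("side");print(blobs(s["pixels"],347,368,185,232,150))
```

```text
[0.59231645 0.25924588 0.15591919] [-4.70494985  0.35253475  3.33379346] [ 0.11476892  0.89003099 -0.03641692]
[(np.float64(358.5), np.float64(203.5), 6, 2, 12), (np.float64(358.0), np.float64(215.0), 7, 3, 19), (np.float64(358.2), np.float64(222.5), 3, 4, 10)]
```

It's turning well, about 16° so far. I'll continue through the crest.

Call:
arm_command --delta_rot '[[0,0,0],[0,0,0],[0,0,0],[0,0,0],[0,0,0],[0,0,0],[0,0,0]]' --delta_pos '[[-0.004,0,0],[-0.008,0,0],[-0.012,0,0],[-0.016,0,0.001],[-0.02,0,0.001],[-0.022,0,0.001],[-0.022,0,0.001]]' --gripper '[1,1,1,1,1,1,1]'

```text
time: 10.87
position: [0.6162, 0.2566, 0.1538]
tool_rot: [0.051, 0.999, -0.0, -0.002]
ft_force: [-3.6, 0.5, 2.4]
grip_width: 0.0001
grip_force: 1.9
```

Run:
```python
from h import *
o=status.get_obs();print(o["position"],o["ft_force"],o["moment"])
s,S=cam("side");print(blobs(s["pixels"],347,368,185,232,150))
```

```text
[0.61623008 0.25658456 0.15383864] [-3.61714487  0.54153286  2.44458568] [ 0.11853447  0.55504022 -0.05137528]
[(np.float64(358.6), np.float64(211.9), 6, 3, 17), (np.float64(357.4), np.float64(220.9), 7, 4, 20)]
```

One full click (blobs are back at 211.9 and 220.9). Next: lift, return to the front, and check the ridge widths in the wrist view.

Call:
arm_command --delta_rot '[[0,0,0],[0,0,0],[0,0,0],[0,0,0],[0,0,0],[0,0,0]]' --delta_pos '[[0,0,-0.02],[0.005,0,-0.042],[0.03,0,-0.042],[0.048,0,-0.04],[0.048,0,-0.03],[0.048,0,-0.03]]' --gripper '[1,1,1,1,1,1]'

```text
time: 11.42
position: [0.5685, 0.2612, 0.1829]
tool_rot: [0.05, 0.999, -0.001, -0.001]
ft_force: [0.1, 0.0, -0.8]
grip_width: 0.0007
grip_force: 0.0
```

Run:
```python
from h import *
o=status.get_obs();print(o["position"],o["ft_force"])
c,P=cam("wrist");s,S=cam("side")
print(blobs(s["pixels"],347,368,185,232,150))
d=np.array([.995,-.0998,0]);l=np.array([.0998,.995,0]);w=np.array([.614,.257,.14])
for a in(-22.5,-67.5,-112.5):
  r=np.radians(a); print(a,[np.round(proj(c,P,w+k*l+.052*(np.sin(r)*d+np.array([0,0,np.cos(r)]))),0).tolist() for k in(-.025,-.01,.01,.025)])
g=cv2.cvtColor(c["pixels"],cv2.COLOR_BGR2GRAY)
print(g[150:262:4,230:330:4])
```

```text
[0.56849791 0.2612354  0.18287827] [ 0.05341461  0.04726479 -0.84888902]
[(np.float64(356.3), np.float64(193.6), 6, 4, 22), (np.float64(358.0), np.float64(199.0), 7, 3, 17), (np.float64(358.5), np.float64(211.9), 6, 3, 16), (np.float64(357.7), np.float64(220.8), 6, 4, 19)]
-22.5 [[242.0, 287.0], [266.0, 287.0], [298.0, 287.0], [322.0, 287.0]]
-67.5 [[245.0, 230.0], [267.0, 230.0], [297.0, 230.0], [318.0, 230.0]]
-112.5 [[251.0, 214.0], [269.0, 214.0], [294.0, 214.0], [313.0, 214.0]]
[[117 117 120 120 116 115 117 169 164 162 165 167 175 116 115 117 115 112
  114 112 136 162 144 110 170]
 [128 129 132 130 123 126 128 207 197 194 200 196 166 125 127 124 124 121
  126 124 187 252 255 250 249]
 [128 126 123 127 129 125 126 202 198 198 206 204 195 123 128 122 120 120
  121 121 254  89 126 121 251]
 [126 126 124 128 127 124 130 124 126 125 124 123 119 126 122 121 125 126
  121 120 255 120 124 123 236]
 [126 126 127 123 127 129 126 127 123 122 123 126 121 128 125 122 125 123
  124 122 230 146 123 120 250]
 [130 126 125 129 128 125 127 125 126 129 127 126 126 123 128 129 122 125
  122 123 173
[... 1628 characters left out ...]
17  66 186 186 186 187 190 188 177   9
   20  20  18  47  49  60 104]
 [114 103  92  59  61  19  17  20  13  38 173 174 172 174 173 239 255  10
    7   7  23  32  60  60 101]
 [109 103  96  64  70  21  27  18  19  20 178 175 171 171 177 174 164  19
   19  25  15  10  56  68  98]
 [114 105 109  60  99  12  28  32  28  20   0 193 192 193 193 173   3  14
   18  32  15  19  56  63 100]
 [119 180 130  58  98  24  19  23  27  22  26  20  25  16  26  11  19  10
   19  18  26  19 104  74 140]
 [119 162 162  65  44   9  26  28  27   3  16  31  31  12  23  21   5  18
   29  17  31  24 129  69 155]
 [ 23  30  26  27  22  24  18  24  27  19  17  25  27  18  24  15  14  22
   28  22  29  30  26  23  25]]
```

The wide ridge is now visible at rows 214-230 (columns 250-312), in the -112.5° spot, so two more clicks are needed. Same push again.

Call:
arm_command --delta_rot '[[0,0,0],[0,0,0],[0,0,0],[0,0,0],[0,0,0],[0,0,0],[0,0,0],[0,0,0],[0,0,0],[0,0,0],[0,0,0]]' --delta_pos '[[0,0,0.015],[0,0,0.028],[0,0,0.033],[0,0,0.033],[-0.004,0,0.033],[-0.01,0,0.033],[-0.014,0,0.032],[-0.018,0,0.031],[-0.022,0,0.03],[-0.026,0,0.029],[-0.026,0,0.029]]' --gripper '[1,1,1,1,1,1,1,1,1,1,1]'

```text
time: 12.43
position: [0.5957, 0.2592, 0.1567]
tool_rot: [0.05, 0.999, 0.0, 0.0]
ft_force: [-2.6, 0.2, 1.8]
grip_width: 0.0006
grip_force: 1.2
```

Call:
arm_command --delta_rot '[[0,0,0],[0,0,0],[0,0,0],[0,0,0],[0,0,0],[0,0,0],[0,0,0]]' --delta_pos '[[-0.004,0,0],[-0.008,0,0],[-0.012,0,0],[-0.016,0,0.001],[-0.02,0,0.001],[-0.022,0,0.001],[-0.022,0,0.001]]' --gripper '[1,1,1,1,1,1,1]'

```text
time: 13.02
position: [0.6161, 0.2566, 0.1537]
tool_rot: [0.051, 0.999, -0.0, -0.002]
ft_force: [-3.8, 0.4, 2.5]
grip_width: 0.0005
grip_force: 1.9
```

Run:
```python
from h import *
s,S=cam("side");print(blobs(s["pixels"],347,368,185,232,150))
```

```text
[(np.float64(358.6), np.float64(211.9), 6, 3, 17), (np.float64(357.4), np.float64(220.9), 7, 4, 20)]
```

Second click done. Return, then the third push, with the wide ridge following behind.

Call:
arm_command --delta_rot '[[0,0,0],[0,0,0],[0,0,0],[0,0,0],[0,0,0],[0,0,0]]' --delta_pos '[[0,0,-0.02],[0.005,0,-0.042],[0.03,0,-0.042],[0.048,0,-0.04],[0.048,0,-0.03],[0.048,0,-0.03]]' --gripper '[1,1,1,1,1,1]'

```text
time: 13.57
position: [0.5685, 0.2613, 0.1829]
tool_rot: [0.05, 0.999, -0.001, -0.001]
ft_force: [0.0, -0.5, 0.7]
grip_width: 0.0005
grip_force: 0.0
```

Run:
```python
from h import *
o=status.get_obs();print(o["position"],o["ft_force"])
c,P=cam("wrist");s,S=cam("side")
print(blobs(s["pixels"],347,368,185,232,150))
g=cv2.cvtColor(c["pixels"],cv2.COLOR_BGR2GRAY)
print(g[210:250:3,246:322:4])
```

```text
[0.56850414 0.26126194 0.18287071] [ 0.04687223 -0.48119082  0.72515356]
[(np.float64(356.5), np.float64(193.6), 8, 4, 23), (np.float64(358.0), np.float64(199.0), 7, 3, 17), (np.float64(358.5), np.float64(211.9), 6, 3, 16), (np.float64(357.7), np.float64(220.8), 6, 4, 19)]
[[ 63  59  79 122 125 123 123 119 121 123 118 117 122 118 118 122  62  64
   70]
 [ 61  61  70 123 121 120 146 169 169 166 174 176 115 122 120 126  62  52
   61]
 [ 57  65  66 119 123 122 188 203 202 207 207 206 110 117 119 123  64  59
   60]
 [ 61  67  65 116 122 122 182 197 197 199 199 203 113 116 118 122  63  59
   61]
 [ 65  64  60 121 119 114 180 200 200 206 203 203 111 120 120 121  66  63
   60]
 [ 55  84  83 109 109 108 144 166 166 148 147 145 111 116 113 113 106  78
   60]
 [143 153 153 155 154 153 156 157 156 155 156 159 158 156 156 156 157 158
   54]
 [170 187 187 186 184 183 186 187 189 190 191 188 188 189 195 191 192 193
   48]
 [180 193 194 195 195 198 196 192 195 191 189 193 192 193 196 190 191 190
   50]
 [170 181 181 181 179 184 180 181 177 181 183 232 252 250 251 255 237 169
   41]
 [155 170 173 173 168 173 171 174 169 170 172 169 158 164 159 253 238 208
   50]
 [135 186 183 184 181 186 187 181 183 184 182 184 189 184 181 180 180 180
   54]
 [124 188 193 194 195   0   1 193 193 192 194 174   2  96 192 193 195 187
   46]
 [ 92  13  17  14  19  17  11  18  19  21  20  22  10   9  21   6  19  16
   70]]
```

The wide ridge is now at -67.5°. Final push.

Call:
arm_command --delta_rot '[[0,0,0],[0,0,0],[0,0,0],[0,0,0],[0,0,0],[0,0,0],[0,0,0],[0,0,0],[0,0,0],[0,0,0],[0,0,0]]' --delta_pos '[[0,0,0.015],[0,0,0.028],[0,0,0.033],[0,0,0.033],[-0.004,0,0.033],[-0.01,0,0.033],[-0.014,0,0.032],[-0.018,0,0.031],[-0.022,0,0.03],[-0.026,0,0.029],[-0.026,0,0.029]]' --gripper '[1,1,1,1,1,1,1,1,1,1,1]'

```text
time: 14.58
position: [0.5957, 0.2591, 0.1567]
tool_rot: [0.05, 0.999, 0.0, 0.0]
ft_force: [-1.1, -0.5, 0.7]
grip_width: 0.0004
grip_force: 1.2
```

Call:
arm_command --delta_rot '[[0,0,0],[0,0,0],[0,0,0],[0,0,0],[0,0,0],[0,0,0],[0,0,0]]' --delta_pos '[[-0.004,0,0],[-0.008,0,0],[-0.012,0,0],[-0.016,0,0.001],[-0.02,0,0.001],[-0.022,0,0.001],[-0.022,0,0.001]]' --gripper '[1,1,1,1,1,1,1]'

```text
time: 15.17
position: [0.6162, 0.2566, 0.1537]
tool_rot: [0.051, 0.999, -0.0, -0.002]
ft_force: [-2.9, -0.3, 1.9]
grip_width: 0.0008
grip_force: 1.9
```

Call:
arm_command --delta_rot '[[0,0,0],[0,0,0],[0,0,0],[0,0,0],[0,0,0],[0,0,0],[0,0,0],[0,0,0],[0,0,0]]' --delta_pos '[[0,0,-0.03],[0,0,-0.06],[0,0,-0.095],[0,0,-0.13],[0,0,-0.16],[0,0,-0.19],[-0.01,0,-0.22],[-0.015,0,-0.24],[-0.015,0,-0.24]]' --gripper '[1,1,1,1,1,1,1,1,1]'

```text
time: 15.92
position: [0.6358, 0.2553, 0.4003]
tool_rot: [0.051, 0.999, 0.001, 0.006]
ft_force: [0.7, -0.3, 0.9]
grip_width: 0.0006
grip_force: 0.0
```

Run:
```python
from h import *
o=status.get_obs();print(o["position"],o["ft_force"])
c,P=cam("wrist");s,S=cam("side")
print(blobs(s["pixels"],347,368,185,232,150))
cv2.imwrite("pics/w9.png",c["pixels"])
g=cv2.cvtColor(c["pixels"],cv2.COLOR_BGR2GRAY)
d=np.array([.995,-.0998,0]);l=np.array([.0998,.995,0]);w=np.array([.614,.257,.14])
for a in(22.5,-22.5,-67.5):
  r=np.radians(a); print(a,[np.round(proj(c,P,w+k*l+.052*(np.sin(r)*d+np.array([0,0,np.cos(r)]))),0).tolist() for k in(-.025,.025)])
u0,v0=map(int,proj(c,P,w+[0,0,.04])); print(u0,v0)
print(g[v0-44:v0+36:4,u0-48:u0+50:4])
```

```text
[0.63584291 0.25526962 0.40033363] [ 0.68569634 -0.2695713   0.86373612]
[(np.float64(363.1), np.float64(193.0), 4, 5, 14), (np.float64(358.1), np.float64(199.1), 7, 3, 16), (np.float64(358.5), np.float64(211.9), 6, 3, 16), (np.float64(357.7), np.float64(220.8), 6, 4, 19)]
22.5 [[260.0, 178.0], [301.0, 178.0]]
-22.5 [[259.0, 145.0], [301.0, 145.0]]
-67.5 [[260.0, 120.0], [300.0, 120.0]]
280 160
[[130 172 127 129 111  89  62  75 126 126 122 122 120 118 119 122 124  64
   53 120 161  97 101 104  99]
 [127 118 125 124 145 183 117  59 124 124 138 178 178 175 110 120 127  60
  130 175 145  88 100  91  95]
 [126 141 128 125 145 179 133  58 125 125 136 171 172 172 112 129 130  54
  133 175 139 101 104  94 100]
 [129 196 130 125 141 182 135  62   7  13 124 178 177 174  35   9  16  61
  132 176 140  90 102  94  93]
 [123 122 131 121 137 183 140  46  28  27  19   2   5   2  27  30  26  58
  136 182 139  97 103 101 101]
 [129 121 123 125  95 130  99 123  26  15  30  26  29  26  29  32  31  99
  101 204 152  96  99  94  97]
 [176 142  60  62 105 147  83 102  28  29  29  28  35  26  32  32  39 15
[... 698 characters left out ...]
38  39  69 160 168 167  66  45  42 190
  147 180 114 106 107 107 104]
 [240 239 173 195 130 171 161 117  38  38 113 185 184 188 132  41  32 135
  150 179 108 100  94  94  96]
 [175 183 191 192 151 168 162  76  31  31 173 252 252 252 198  31  37 114
  148 174 107 105 105 106 101]
 [193 194 186 196 146 154 163  74  33  28  29   2  12  10  31  31  27  64
  141 173 100  96  96 100  96]
 [192 191 189 187 154 166 165  77  65  68  53 253 254 255  73  62  70  62
  145 176 119  95  92 100  96]
 [189 191 189 189 164 165 167  62  67  67  57 252 252 253  79  65  64  65
  149 174 115  95 101 100  98]
 [189 192 189 188 198 150 158 189 193 194 184 255 255 254 170 188 188 186
  132 159  89  89  98 101  86]]
```

The wheel is set: full-width ridge at row ~146, in line with both pointers. Now over the pad.

Call:
arm_command --delta_rot '[[0,0,0],[0,0,0],[0,0,0],[0,0,0],[0,0,0],[0,0,0],[0,0,0],[0,0,0],[0,0,0],[0,0,0],[0,0,0],[0,0,0]]' --delta_pos '[[0.02,-0.03,0],[0.04,-0.06,0],[0.06,-0.09,0],[0.08,-0.12,0],[0.105,-0.15,0.02],[0.129,-0.185,0.05],[0.129,-0.185,0.08],[0.129,-0.185,0.11],[0.129,-0.185,0.13],[0.129,-0.185,0.145],[0.129,-0.185,0.15],[0.129,-0.185,0.15]]' --gripper '[1,1,1,1,1,1,1,1,1,1,1,1]'

```text
time: 17.02
position: [0.4829, 0.0842, 0.2417]
tool_rot: [0.05, 0.999, -0.0, -0.003]
ft_force: [0.8, 1.4, 0.6]
grip_width: 0.0006
grip_force: 0.0
```

Call:
arm_command --delta_rot '[[0,0,0],[0,0,0],[0,0,0],[0,0,0],[0,0,0],[0,0,0]]' --delta_pos '[[0,0,0.01],[0,0,0.02],[0,0,0.03],[0,0,0.035],[0,0,0.04],[0,0,0.04]]' --gripper '[1,1,1,1,1,1]'

```text
time: 17.52
position: [0.4855, 0.0842, 0.2042]
tool_rot: [0.05, 0.999, 0.0, 0.0]
ft_force: [0.2, -0.7, 0.8]
grip_width: 0.0007
grip_force: 0.9
```

Run:
```python
from h import *
o=status.get_obs();print(o["position"],o["ft_force"])
c,P=cam("wrist");s,S=cam("side")
a=c["pixels"][0:300,100:460];b=cv2.resize(s["pixels"][110:250,260:400],None,fx=3,fy=3)
b=b[:300]
cv2.imwrite("pics/pad.png",np.hstack([a,b]))
```

```text
[0.48546541 0.08418077 0.20417675] [ 0.16942813 -0.74874139  0.81645705]
```

View pics/pad.png

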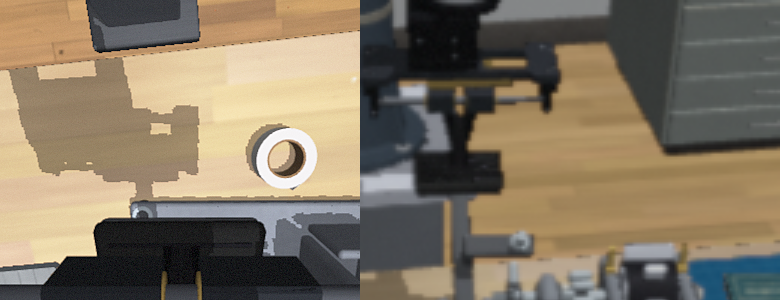

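The last picture shows the fingers touching the pad in its middle (finger at column 182, pad 97..265) with the wheel still set. Pressing down, watching the force.

Call:
arm_command --delta_rot '[[0,0,0],[0,0,0],[0,0,0],[0,0,0],[0,0,0],[0,0,0],[0,0,0],[0,0,0],[0,0,0],[0,0,0],[0,0,0],[0,0,0]]' --delta_pos '[[0,0,0.005],[0,0,0.01],[0,0,0.015],[0,0,0.02],[0,0,0.025],[0,0,0.03],[0,0,0.035],[0,0,0.04],[0,0,0.045],[0,0,0.05],[0,0,0.055],[0,0,0.06]]' --gripper '[1,1,1,1,1,1,1,1,1,1,1,1]'

```text
time: 18.62
position: [0.4849, 0.0841, 0.1438]
tool_rot: [0.05, 0.999, -0.0, -0.0]
ft_force: [-2.9, 0.7, 3.7]
grip_width: 0.0006
grip_force: 1.8
```

Call:
arm_command --delta_rot '[[0,0,0],[0,0,0],[0,0,0],[0,0,0],[0,0,0],[0,0,0],[0,0,0],[0,0,0]]' --delta_pos '[[0,0,0.005],[0,0,0.01],[0,0,0.015],[0,0,0.02],[0,0,0.025],[0,0,0.03],[0,0,0.035],[0,0,0.035]]' --gripper '[1,1,1,1,1,1,1,1]'

```text
time: 19.28
position: [0.4869, 0.0839, 0.1092]
tool_rot: [0.05, 0.999, -0.0, 0.001]
ft_force: [-0.9, 0.1, 6.7]
grip_width: 0.0006
grip_force: 3.3
```

Call:
arm_command --delta_rot '[[0,0,0],[0,0,0],[0,0,0],[0,0,0],[0,0,0]]' --delta_pos '[[0,0,0.004],[0,0,0.008],[0,0,0.012],[0,0,0.016],[0,0,0.016]]' --gripper '[1,1,1,1,1]'

```text
time: 19.7
position: [0.4898, 0.0837, 0.0942]
tool_rot: [0.051, 0.999, -0.0, 0.005]
ft_force: [1.0, 0.2, 6.6]
grip_width: 0.0003
grip_force: 3.6
```

Call:
arm_command --delta_rot '[[0,0,0],[0,0,0],[0,0,0],[0,0,0]]' --delta_pos '[[0,0,0.003],[0,0,0.006],[0,0,0.009],[0,0,0.009]]' --gripper '[1,1,1,1]'

```text
time: 20.03
position: [0.4918, 0.0834, 0.0861]
tool_rot: [0.051, 0.999, -0.0, 0.007]
ft_force: [1.9, -0.5, 12.3]
grip_width: 0.0
grip_force: 5.7
```

Call:
arm_command --delta_rot '[[0,0,0],[0,0,0],[0,0,0]]' --delta_pos '[[0,0,0.003],[0,0,0.005],[0,0,0.005]]' --gripper '[1,1,1]'

```text
time: 20.28
position: [0.4931, 0.0834, 0.0817]
tool_rot: [0.051, 0.999, -0.0, 0.008]
ft_force: [2.2, 0.6, 14.5]
grip_width: 0.0003
grip_force: 6.1
```

Call:
arm_command --delta_rot '[[0,0,0],[0,0,0],[0,0,0]]' --delta_pos '[[0,0,0.002],[0,0,0.003],[0,0,0.003]]' --gripper '[1,1,1]'

```text
time: 20.53
position: [0.4936, 0.0833, 0.079]
tool_rot: [0.051, 0.999, -0.0, 0.009]
ft_force: [2.7, -0.6, 14.3]
grip_width: 0.0004
grip_force: 6.4
```

Call:
arm_command --delta_rot '[[0,0,0],[0,0,0],[0,0,0]]' --delta_pos '[[0,0,0.002],[0,0,0.002],[0,0,0.002]]' --gripper '[1,1,1]'

```text
time: 20.78
position: [0.4936, 0.0834, 0.0771]
tool_rot: [0.051, 0.999, -0.0, 0.009]
ft_force: [1.3, -0.1, 15.1]
grip_width: 0.0005
grip_force: 6.6
```

Call:
arm_command --delta_rot '[[0,0,0],[0,0,0],[0,0,0]]' --delta_pos '[[0,0,0.002],[0,0,0.003],[0,0,0.003]]' --gripper '[1,1,1]'

```text
time: 21.03
position: [0.4944, 0.0833, 0.0745]
tool_rot: [0.051, 0.999, -0.0, 0.01]
ft_force: [2.5, -0.3, 18.6]
grip_width: 0.0001
grip_force: 7.6
```

Call:
arm_command --delta_rot '[[0,0,0],[0,0,0],[0,0,0]]' --delta_pos '[[0,0,0.002],[0,0,0.002],[0,0,0.002]]' --gripper '[1,1,1]'

```text
time: 21.28
position: [0.4949, 0.0832, 0.073]
tool_rot: [0.051, 0.999, -0.0, 0.01]
ft_force: [2.6, -1.0, 21.0]
grip_width: 0.0007
grip_force: 8.7
```

Call:
arm_command --delta_rot '[[0,0,0],[0,0,0],[0,0,0]]' --delta_pos '[[0,0,0.001],[0,0,0.002],[0,0,0.002]]' --gripper '[1,1,1]'

```text
time: 21.53
position: [0.4955, 0.0832, 0.0715]
tool_rot: [0.051, 0.999, -0.0, 0.011]
ft_force: [2.2, -0.1, 23.8]
grip_width: 0.0007
grip_force: 10.4
```

Run:
```python
from h import *
o=status.get_obs();print(o["position"],o["ft_force"],o["moment"])
s,S=cam("side");im=s["pixels"];cv2.imwrite("pics/s11.png",im)
g=cv2.cvtColor(im,cv2.COLOR_BGR2GRAY);print(g[176:206:2,278:330:3])
```

```text
[0.49554138 0.08321988 0.07149638] [ 2.20924152 -0.12140358 23.76028939] [-0.12439128 -0.66302987 -0.03632327]
[[ 30  30  29  30  30  30  32  32  31  35  39  59  58  37  40  40 134 136]
 [ 68  70  78  78  78  88  77  76  82  90  97 143 137  37  24  51 133 135]
 [ 73  72  57  54  66 139  46  45  47 143 142 142 142 131  13  47 137 137]
 [ 81  77  43  40  46  99  41  41  38 122 120 119 100  93  16 130 141 141]
 [ 68  66  31  26  32  70  28  29  29  69 123 134 132 126  13 140 142 143]
 [ 72  72  29  27  26  69  27  63  62 147 149 148 147 145  49 145 146 147]
 [ 72  72  68  49  17  24  14 150 150 150 150 148 147 144 131 139 136 133]
 [ 73  72  73  66  14  21  46 141 138 134 132 136 134 136 137 137 123 124]
 [ 73  74  72  78  25  22  52 145 146 147 148 125 137 147 147 146 128 126]
 [ 71  71  72  82  30  21 122 146 146 145 146  96 132 144 144 144 145 147]
 [ 71  72  72  81  78  21 129 147 148 148 143 102 144 153 123 146 166 167]
 [ 74  82  90  94  83  29  97 103 103 102  69 120 100 167 169 169 169 170]
 [105 126 118 115  58  31  85  85  86  86  83  75  85 161 168 167 170 156]
 [ 70  28  30  26  20  27  69  68  66  63  61  62  62 162 131 133 169 127]
 [ 68  34  25  35  32  30  51  37  37  36 134  84 144 165 107 133 125 152]]
```

There's a clear stiffening at TCP z≈.076: the slope goes from 0.4 to 1.8 N/mm, and I'm now about 9 N over the spring. That is the stop, firmly met. I'll ease it up slowly.

Call:
arm_command --delta_rot '[[0,0,0],[0,0,0],[0,0,0],[0,0,0],[0,0,0],[0,0,0],[0,0,0],[0,0,0],[0,0,0],[0,0,0],[0,0,0],[0,0,0]]' --delta_pos '[[0,0,-0.003],[0,0,-0.007],[0,0,-0.011],[0,0,-0.015],[0,0,-0.019],[0,0,-0.023],[0,0,-0.027],[0,0,-0.031],[0,0,-0.035],[0,0,-0.039],[0,0,-0.043],[0,0,-0.047]]' --gripper '[1,1,1,1,1,1,1,1,1,1,1,1]'

```text
time: 22.58
position: [0.4847, 0.0842, 0.1144]
tool_rot: [0.05, 0.999, 0.0, -0.001]
ft_force: [-1.7, 0.8, 4.0]
grip_width: 0.0006
grip_force: 2.1
```

Call:
arm_command --delta_rot '[[0,0,0],[0,0,0],[0,0,0],[0,0,0],[0,0,0],[0,0,0],[0,0,0],[0,0,0],[0,0,0],[0,0,0],[0,0,0],[0,0,0]]' --delta_pos '[[0,0,-0.004],[0,0,-0.008],[0,0,-0.012],[0,0,-0.016],[0,0,-0.02],[0,0,-0.024],[0,0,-0.028],[0,0,-0.032],[0,0,-0.036],[0,0,-0.04],[0,0,-0.044],[0,0,-0.048]]' --gripper '[1,1,1,1,1,1,1,1,1,1,1,1]'

```text
time: 23.58
position: [0.4872, 0.0838, 0.1632]
tool_rot: [0.05, 0.999, -0.0, 0.002]
ft_force: [1.1, -0.1, 2.1]
grip_width: 0.0004
grip_force: 1.2
```

Call:
arm_command --delta_rot '[[0,0,0],[0,0,0],[0,0,0],[0,0,0],[0,0,0],[0,0,0],[0,0,0],[0,0,0],[0,0,0],[0,0,0],[0,0,0],[0,0,0]]' --delta_pos '[[0,0,-0.004],[0,0,-0.008],[0,0,-0.012],[0,0,-0.016],[0,0,-0.02],[0,0,-0.024],[0,0,-0.028],[0,0,-0.032],[0,0,-0.036],[0,0,-0.04],[0,0,-0.045],[0,0,-0.05]]' --gripper '[1,1,1,1,1,1,1,1,1,1,1,1]'

```text
time: 24.58
position: [0.485, 0.0841, 0.2127]
tool_rot: [0.05, 0.999, -0.0, -0.0]
ft_force: [2.1, 0.7, 0.2]
grip_width: 0.0004
grip_force: 0.7
```

Call:
arm_command --delta_rot '[[0,0,0],[0,0,0],[0,0,0],[0,0,0],[0,0,0],[0,0,0],[0,0,0],[0,0,0],[0,0,0],[0,0,0]]' --delta_pos '[[0,0,-0.01],[0,0,-0.03],[0,0,-0.06],[0,0,-0.1],[-0.03,0.02,-0.13],[-0.07,0.04,-0.16],[-0.11,0.06,-0.18],[-0.14,0.08,-0.19],[-0.14,0.1,-0.19],[-0.14,0.1,-0.19]]' --gripper '[1,1,1,1,1,1,1,1,1,1]'

```text
time: 25.42
position: [0.6376, 0.1735, 0.4022]
tool_rot: [0.049, 0.999, 0.002, 0.001]
ft_force: [-0.9, 0.1, 0.8]
grip_width: -0.0001
grip_force: 0.0
```

Run:
```python
from h import *
o=status.get_obs();print(o["position"],o["ft_force"])
c,P=cam("wrist");s,S=cam("side"); cv2.imwrite("pics/sf.png",s["pixels"]);cv2.imwrite("pics/wf.png",c["pixels"])
a=cv2.imread("pics/side0.png");b=s["pixels"]
def fr(im):return cv2.cvtColor(im,cv2.COLOR_BGR2GRAY).astype(int)
d=np.abs(fr(a)-fr(b))[150:420,100:450]>25
n,l,st,ce=cv2.connectedComponentsWithStats(d.astype(np.uint8))
print([(st[i][:].tolist()) for i in range(1,n) if st[i][4]>8],"offset 100,150")
print(blobs(b,347,368,185,232,150))
dw=lambda p,z:np.round(proj(c,P,p),0)
for nm,im in(("s0",a),("sf",b)):
  print(nm,fr(im)[158:176,284:304:3].tolist()[::3], fr(im)[205:262:2,303:309].mean(1).round().tolist())
```

```text
[0.637635   0.17347762 0.40223761] [-0.88582992  0.08263874  0.83105899]
[[121, 0, 7, 8, 42], [143, 0, 52, 15, 233], [135, 6, 6, 4, 21], [124, 9, 13, 4, 37], [134, 13, 44, 13, 352], [191, 23, 5, 22, 70], [249, 41, 5, 6, 16], [259, 41, 5, 3, 9], [209, 48, 4, 5, 17], [150, 50, 36, 43, 716], [221, 52, 10, 7, 26], [214, 57, 4, 3, 9], [206, 72, 12, 8, 74]] offset 100,150
[(np.float64(356.6), np.float64(193.2), 18, 5, 74), (np.float64(358.1), np.float64(199.1), 7, 3, 16), (np.float64(358.5), np.float64(211.9), 6, 3, 16), (np.float64(357.7), np.float64(220.8), 6, 4, 19)]
s0 [[88, 74, 68, 68, 39, 31, 37], [41, 33, 33, 29, 31, 29, 32], [37, 37, 38, 42, 37, 35, 34], [34, 32, 27, 33, 33, 42, 44], [35, 32, 32, 32, 31, 27, 28], [80, 82, 56, 82, 78, 120, 128]] [161.0, 134.0, 118.0, 110.0, 143.0, 144.0, 143.0, 134.0, 121.0, 104.0, 105.0, 105.0, 91.0, 91.0, 92.0, 100.0, 116.0, 115.0, 132.0, 91.0, 67.0, 60.0, 74.0, 110.0, 110.0, 110.0, 111.0, 112.0, 116.0]
sf [[62, 53, 51, 51, 32, 26, 28], [43, 36, 33, 29, 30, 22, 23], [38, 39, 39, 42, 37, 24, 23], [34, 35, 28, 25, 26, 27, 28], [24, 24, 25, 22, 26, 21, 21], [82, 83, 52, 55, 73, 122, 130]] [164.0, 132.0, 116.0, 113.0, 146.0, 146.0, 146.0, 136.0, 123.0, 104.0, 84.0, 101.0, 88.0, 93.0, 96.0, 107.0, 118.0, 117.0, 135.0, 92.0, 68.0, 61.0, 75.0, 112.0, 112.0, 113.0, 113.0, 114.0, 118.0]
```

The lever is back up and the wheel is set: its blob is now 18 px wide and level with the pointers. Force steps of about 6.6, then 14, then 24 N show the post went home and then the stop was met. Nothing else has moved in the side view, and the arm is clear.

```bash
python3 -c "
from rig import robot
print(robot.hand_in())"
```

```text
the job is handed in; nothing more can be done
None
```

I handed the job in at about 25 s: the wheel took three clicks to bring the wide ridge between the pointers, then the lever was pressed firmly to its stop (about 24 N) and eased back up. I judged the post home from the force steps, not from a picture, and only the things behind the press were checked for having stayed put.

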